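Fit the teapot's strainer and hold the lid off for the water

TASK

Get the teapot ready for the hot water: take the lid set by its bar knob (the outer lid, with the strainer that is the pot's inner lid hooked beneath it) and lower both together into the pot until the strainer is fully home with its two ears in the notches of the rim. Then turn the outer lid anticlockwise, seen from above, by a sixth of a turn to unhook it, lift it off alone and finish still holding it, level and still, a hand's breadth above the pot, while the strainer stays seated. Leave the pot where it stands and the tea things around it alone, and do not let the two lids come apart before they are home.

Things in the scene. Friction and masses are not known exactly. Their poses are not given: they have to be found in the camera images.
- teapot: white teapot without its lid, open at the top, body 111 mm across, loose, 0.5 to 1 kg. Origin: centre of its underside; z up; +x points to the spout (tip 95 mm out), -x to the loop handle (95 mm out). The rim is broken by two notches at +y and -y.
- pot_ledge (a point): centre of the pot's round mouth, level with the flat ledge inside the rim, 82 mm above the pot's origin. Ledge: radius 33 to 46 mm, round a hole of radius 33 mm. On it stands a rolled rim 7 mm thick, inner radius 39.5 mm, top 6 mm above the ledge, with two notches 20 mm wide, as deep as the ledge.
- pot_notch (a point): middle of the notch on the pot's +y side, 43 mm from the axis, on the ledge; the other notch faces it across the mouth
- inner_lid: inner lid: steel perforated plug lid with a strainer cup below, 0.1 to 0.15 kg. Origin: centre of the cup's flat underside, z up. Cup radius 28 mm, 28 mm deep; above it (28 to 31 mm) a flange of radius 37.5 mm that rests on the pot's ledge, with two flat ears along +y and -y. On top (36 to 49 mm) a T-shaped lug along x. Home in the pot, its origin is 54 mm above the pot's.
- ear (a point): on the inner lid's +y ear, 52 mm from the axis, mid-thickness. Each ear is 12 mm wide, 3 mm thick and reaches 58 mm out, past the outer lid's edge. The ears fit the notches either way round with 4 mm to spare on each side; the flange has 2 mm all round. Lying on the rim instead of in the notches, the set stands 6 mm too high.
- outer_lid: outer lid: white low dome, 95 mm across, 0.13 kg. Origin: centre of the underside of its locating ring, z up; resting on the inner lid it is 31 mm above the inner lid's origin, and 85 mm above the pot's when all is home. Dome top at 24 mm. Two hooks inside reach under the inner lid's T-lug with 2.5 mm of up-down play, so that the inner lid hangs from it.
- knob (a point): centre of the dark wooden bar knob on the outer lid, 35 mm above that lid's origin; the bar is 14 mm thick along the lid's x, 44 mm long along its y, 23 mm high (24 to 47 mm). Hooked: bar along the ears (to 0.1 rad). Turned anticlockwise (+z) on the inner lid by over 0.8 rad it is free; a stop ends the turn at 1.1 rad. It turns easily; the notches let the inner lid turn along by 0.1 rad.
- trivet: round cork trivet, 150 across, 12 high, on which the lid set stands at the start on the strainer's underside; origin: centre of its underside
- tea_tin: square dark green tea tin, 64x66x97, bystander
- tea_cup: small stoneware cup with a brown band and a handle, 73x100x66, bystander
- timer: round red kitchen timer, 66 across, 47 high, bystander
- lemon: a lemon, 71x53x51, bystander
- teaspoon: steel teaspoon, 130 long, lying near the front edge, bystander

How it is judged (in metres and radians):
On the way, in this order (a step that is already met when the one before it is completed fails the run):
1. The lid set, held in the gripper and still hooked together, is lowered until the inner lid is fully home in the pot with its ears in the notches (z of inner_lid in the frame of teapot between 0.051 and 0.0565 m and horizontal distance between inner_lid and teapot below 0.005 m and angle between the y axis of inner_lid and the y axis of teapot, either way round below 0.16 rad and angle between each of inner_lid, teapot's own z axis and vertical below 0.06 rad and z of outer_lid in the frame of inner_lid below 0.0355 m and horizontal distance between outer_lid and inner_lid below 0.005 m and distance of teapot from where it was at the start of the episode below 0.03 m and angle between the x axis of outer_lid and the x axis of inner_lid, either way round below 0.4 rad and contact force between the fingers and outer_lid above 0.5 N), for 0.1 s.
2. The outer lid is turned on the seated inner lid until it is unhooked (z of inner_lid in the frame of teapot between 0.051 and 0.0565 m and horizontal distance between inner_lid and teapot below 0.005 m and angle between the y axis of inner_lid and the y axis of teapot, either way round below 0.16 rad and angle between each of inner_lid, teapot's own z axis and vertical below 0.06 rad and z of outer_lid in the frame of inner_lid below 0.0355 m and horizontal distance between outer_lid and inner_lid below 0.005 m and distance of teapot from where it was at the start of the episode below 0.03 m and angle between the x axis of outer_lid and the x axis of inner_lid, either way round above 0.72 rad), for 0.1 s.
At the end, for the whole second after the job is handed in: Inner lid home in the pot (height 2.5 mm, sideways 5 mm, ears within 0.16 rad of the notches), untouched; outer lid held in the gripper over the pot (80 mm), 50 to 215 mm above its seat, level to 0.25 rad, still, touching nothing else; pot within 30 mm of where it stood (z of inner_lid in the frame of teapot between 0.051 and 0.0565 m and horizontal distance between inner_lid and teapot below 0.005 m and angle between the y axis of inner_lid and the y axis of teapot, either way round below 0.16 rad and angle between each of inner_lid, teapot's own z axis and vertical below 0.06 rad and distance of teapot from where it was at the start of the episode below 0.03 m and z of outer_lid in the frame of teapot between 0.135 and 0.3 m and horizontal distance between outer_lid and teapot below 0.08 m and angle between outer_lid's own z axis and vertical below 0.25 rad and contact force between the fingers and outer_lid above 0.5 N and contact force between each of outer_lid, the fingers and inner_lid below 0.05 N and contact force between each of outer_lid, the arm and teapot below 0.05 N and linear speed of each of outer_lid, inner_lid below 0.03 m/s); the arm keeps its last pose, push and grip.
It fails at once if the outer lid comes off the inner lid elsewhere than with the inner lid home in the pot (distance between outer_lid and inner_lid above 0.05 m and not (horizontal distance between inner_lid and teapot below 0.008 m and z of inner_lid in the frame of teapot below 0.059 m)).
It fails at once if the pot is pushed more than 40 mm away or tipped (distance of teapot from where it was at the start of the episode above 0.04 m or angle between teapot's own z axis and vertical above 0.3 rad).
It fails at once if the tea tin, cup, timer, lemon or teaspoon is disturbed (moved over 30 mm) (distance of any of tea_tin, tea_cup, timer, lemon, teaspoon from where it was at the start of the episode above 0.03 m).
It also fails if it takes over 51 s, if anything falls off the work surface, if the arm or the gripper's body presses on something with over 40 N, if the wrist force passes 120 N, or if a joint passes its speed limit or range.

ROBOT

A 6-joint arm with a two-finger parallel gripper is mounted at the origin on a cart in front of the work surface, level with it; the furniture and walls round the work are solid. World frame = base frame: x ahead of the robot, y to its left, z up, the work surface at z = 0. Lengths are in mm, angles in degrees, forces in N, time in s.
With the tool pointing down it reaches from about 400 to 825 mm from the base axis. Payload 7 kg.
Tool frame: the origin (TCP) lies on the centre line of the jaws, within the pads' length; the fingertips stand 19 mm ahead of it and the grasp point (between the pads) is the TCP; z points along the fingers, y is the line along which they close (so a half turn about z gives the same grasp; the last joint's range is limited). The gripper opens to 85 mm and grips with 20 to 120 N. Pads are 22 mm wide; open, the fingers measure 114 mm over their backs; the gripper's body (76 mm by 85 mm) begins 54 mm behind the grasp point. The pads swing forward as they close: fully open they stand 13 mm farther back than shut.
Start: joints at [16.507, 20.546, 0.682, 0, -70.136, -16.507], TCP at [674.978, -0.019, 211.902] pointing down, gripper open.
Joint ranges: [-176.03, 176.03], [-82.01, 121.73], [-58.28, 71.71], [-173.87, 95.51], [-174.79, -0.11], [-173.66, 173.66]. Speed limits (degrees/s): [136.94, 136.94, 172.46, 180, 180, 180].

INTERFACE

Orientations are given as [roll, pitch, yaw] about the fixed x, y, z axes, in that order (R = Rz(yaw) Ry(pitch) Rx(roll)).
In Python, from bench import bot, capture gives the robot as it stands. The module is installed in compiled form; this text tells all that it offers.
- The arm moves only by the shell command python3 -m handwheel FILE [FORCE], which reads ROWS from the file FILE. ROWS is a JSON object with one list for each field, all of the same length, 1 to 5, a row being the entries at one place: x, y, z (the shift in mm), yaw (a turn about the tool's z in degrees), aperture (the opening from 0.0 (shut) to 1.0 (fully open)); each row is the pose to reach, as a shift and turn from the pose commanded when the command began, along the tool's axes at that moment; what a row does not reach only later rows make up. A row lasts 1/12 s, in which the tool goes at most 41.7 mm and 7.16 degrees, less where a joint would pass 70% of its speed; a pose out of reach is approached as far as the arm can. The fingers move at their own pace and stop on an object; FORCE is the grip in N (left out, the last holds). Time passes only in rows, so rows that do not move let the fingers close. It prints the time, the measured TCP pose, the force, the opening and the grip force at its end. Input that does not fit is refused with a message, and nothing moves.
- bot.get_obs(): the state, without advancing time (a new reading comes with each control period).
- capture(name): name is "scene" or "side" or "wrist"; returns a dict with "pixels" (400x640x3 uint8, red, green, blue), "depth" (400x640 float32, mm along the optical axis (not along the pixel's ray), 0 where there is no reading), "K" (3x3 intrinsics, pixels), "distortion" ([k1, k2, p1, p2, k3] as OpenCV has them; the pictures are not rectified), "R" (3x3) and "t" (3): a world point X has camera coordinates R X + t. Camera axes: x right, y down, z forward; pixel columns grow to the right and rows downward; lengths in mm; the calibration is good to about 2 mm. A picture is of the moment at which its call begins.
- bot.job_done(): hands the job in; it is judged then, once.
The state is a dict: "time": time; "qpos": joint angles; "qd": joint speeds; "effort": joint torques, N m; "position": TCP position; "ee_rot": TCP orientation; "contact_force": force on the tool from outside, world axes, zero at the start; "wrist_torque": the same for the moment, N m; "grip_width": opening from 0.0 (shut) to 1.0 (fully open); "grasp_force": force on a finger pad.
Only numpy, scipy, OpenCV 4.12 (cv2) and the standard library are available. Lean on these libraries where they do the work, as an engineer would, in place of code of your own. Each camera call takes 0.05 s, during which the arm holds its last target. There are 200 camera calls.

## Working session

There is one attempt and no reset: what is moved stays moved. The work goes in short steps, Python scripts to look and compute and a shell command to move; the robot and the scene stay as the last step left them, time stands still between calls to the robot, and variables do not carry over. Pictures are saved under pics/ and viewed, at most 10 in all, crops included, and the job is handed in when it is done.

```bash
mkdir -p pics; cat > h.py <<'E'
import numpy as np, cv2
from bench import bot, capture
def snap(n,name):
    c=capture(n); cv2.imwrite(f'pics/{name}.png',c['pixels'][:,:,::-1]); np.savez(f'{name}.npz',**c); return c
def cloud(c):
    h,w=c['depth'].shape
    u,v=np.meshgrid(np.arange(w),np.arange(h))
    p=cv2.undistortPoints(np.stack([u,v],-1).reshape(-1,1,2).astype(float),np.array(c['K']),np.array(c['distortion'])).reshape(h,w,2)
    d=c['depth'][...,None].astype(float)
    X=np.concatenate([p*d,d],-1)
    return (X-np.array(c['t']))@np.array(c['R'])
E
python3 - <<'E'
from h import *
a=snap('scene','scene0')
b=snap('side','side0')
c=snap('wrist','wrist0')
o=bot.get_obs();print(o['time'],o['position'],o['ee_rot'],o['grip_width'])
for x in(a,b,c):print(-np.array(x['R']).T@x['t'],x['K'][0][0],x['distortion'])
E
```

```text
0.15 [ 6.74618305e+02 -4.10888292e-02  2.11190687e+02] [ 1.79927766e+02 -7.87477536e-03 -9.00070989e+01] 1.0021492278097048
[ 128.46132808 -394.31956383  747.45858751] 413.49806740665207 [-0.06187697  0.          0.          0.          0.        ]
[ 346.79502303 1204.13069171  522.83023946] 497.49146495499775 [-0.15457973  0.          0.          0.          0.        ]
[673.45749005 -75.17420209 373.70230091] 325.72211434907683 [-0.00030907  0.          0.          0.          0.        ]
```

View pics/scene0.png

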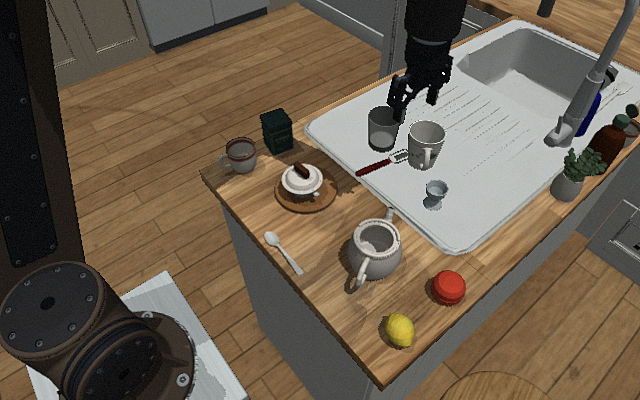

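View pics/wrist0.png

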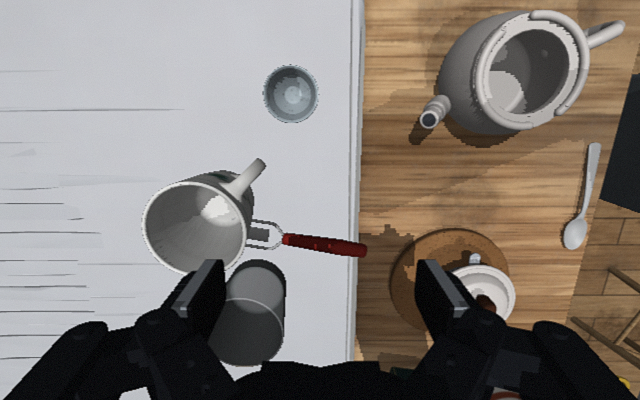

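The scene view shows the lid set on its trivet at about (302,180) and the pot at (377,245). In the wrist view the pot mouth is at about (530,70), with the spout tip at (430,118).

```bash
python3 - <<'E'
from h import *
for n,(lu,lv),(pu,pv) in(('scene0',(302,180),(377,245)),('wrist0',(490,290),(530,70))):
    c=np.load(n+'.npz'); P=cloud(c); im=c['pixels']
    for k,(u,v),r in(('lid',(lu,lv),40),('pot',(pu,pv),75)):
        s=np.s_[max(v-r,0):v+r,max(u-r,0):u+r]; Q=P[s].reshape(-1,3);I=im[s].reshape(-1,3).astype(int)
        ok=(Q[:,2]>15)&(Q[:,2]<140)&(Q[:,0]>100);Q=Q[ok];I=I[ok]
        print(n,k,np.percentile(Q,[0,2,50,98,100],axis=0).round(0).tolist())
        if k=='lid':
            K=(Q[:,2]>65)&(I[:,0]-I[:,2]>15)&(I.sum(1)<300)
            print(' knob',K.sum(),Q[K].mean(0) if K.any() else '', Q[K].max(0) if K.any() else '',Q[K].min(0) if K.any() else '')
        else:
            K=(Q[:,2]>85)&(Q[:,2]<92); print(' rim',K.sum(),Q[K].mean(0),Q[K].min(0),Q[K].max(0))
# enlarged crops
a=cv2.imread('pics/scene0.png');b=cv2.imread('pics/wrist0.png')
f=lambda i,y,x,h,w,s:cv2.resize(i[y:y+h,x:x+w],None,fx=s,fy=s,interpolation=cv2.INTER_CUBIC)
o=np.vstack([np.hstack([f(a,150,265,75,100,4),f(a,205,335,75,100,4)]),np.hstack([f(b,230,420,100,133,3)[:300,:399],f(b,0,430,150,200,2)])[:, :799]] if 0 else [np.hstack([f(a,150,265,75,100,4),f(a,205,335,75,100,4)]),np.hstack([f(b,240,400,100,133,3)[:300,:399],f(b,0,440,150,200,2)[:, :400],np.zeros((300,1,3),np.uint8)])])
cv2.imwrite('pics/crop0.png',o);print(o.shape)
E
```

```text
scene0 lid [[450.0, 85.0, 15.0], [455.0, 99.0, 17.0], [494.0, 140.0, 55.0], [559.0, 307.0, 90.0], [573.0, 349.0, 91.0]]
 knob 108 [496.31952117 142.23404428  86.70054514] [517.58502106 167.49354259  91.25475163] [489.78179939 122.83959801  65.50582818]
scene0 pot [[413.0, -272.0, 15.0], [423.0, -257.0, 18.0], [516.0, -97.0, 56.0], [716.0, 129.0, 88.0], [734.0, 147.0, 91.0]]
 rim 346 [497.61818014 -81.84438861  87.11198864] [ 451.99793263 -143.29777728   85.05091325] [544.74126124 135.61201498  91.18626424]
wrist0 lid [[451.0, 89.0, 16.0], [454.0, 95.0, 42.0], [493.0, 120.0, 59.0], [519.0, 158.0, 89.0], [527.0, 171.0, 92.0]]
 knob 140 [500.30480696 127.2022723   84.91685392] [506.33287678 134.34227296  91.69722   ] [493.71068686 124.73578388  72.31958991]
wrist0 pot [[421.0, -150.0, 15.0], [445.0, -141.0, 18.0], [496.0, -103.0, 80.0], [548.0, -49.0, 89.0], [551.0, -41.0, 91.0]]
 rim 2587 [499.14096674 -98.23117387  87.72115885] [ 453.96382692 -142.19848937   85.03723669] [545.94940255 -49.95604952  90.82711747]
(600, 800, 3)
```

View pics/crop0.png

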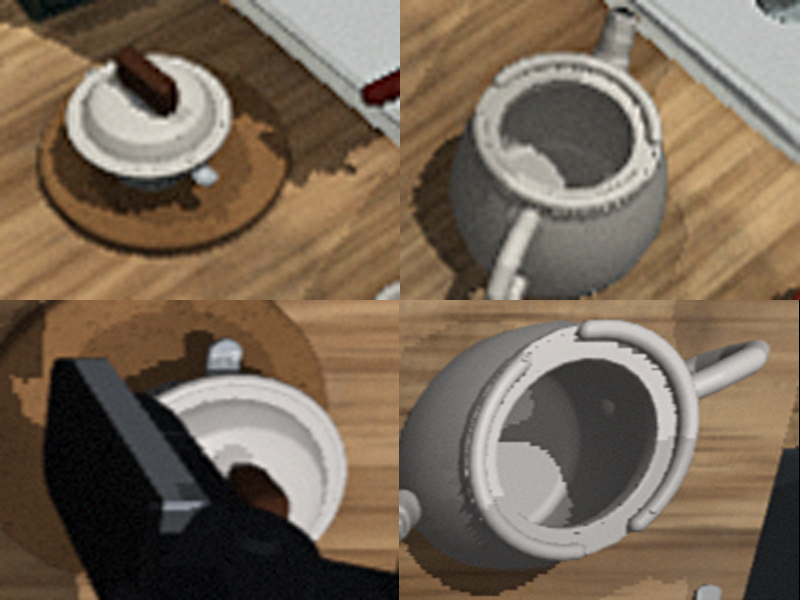

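The crop shows the knob bar running from (130,60) to (165,100), with an ear at (205,178). It also shows pot notches at about (545,345) and (610,540) in the lower-right panel.

```bash
python3 - <<'E'
from h import *
from scipy.optimize import least_squares
# pot
for n in('wrist0','scene0'):
    c=np.load(n+'.npz');P=cloud(c).reshape(-1,3)
    m=(abs(P[:,0]-497)<75)&(abs(P[:,1]+96)<75)
    R=P[m&(P[:,2]>84.5)&(P[:,2]<92)]
    f=lambda q,R=R:np.hypot(R[:,0]-q[0],R[:,1]-q[1])-43
    ctr=least_squares(f,[498,-97],loss='soft_l1',f_scale=1.5).x
    L=P[m&(P[:,2]>78)&(P[:,2]<92)]
    r=np.hypot(*(L[:,:2]-ctr).T);a=np.degrees(np.arctan2(*(L[:,:2]-ctr).T[::-1]))
    print(n,ctr,np.median(R[:,2]))
    s=(r>40.5)&(r<45.5)
    for b in range(-180,180,5):
        t=s&(a>=b)&(a<b+5)
        if t.sum()>2: print((b,int(t.sum()),round(float(np.median(L[t,2])),1)),end=' ')
    print()
    H=P[(np.hypot(*(P[:,:2]-ctr).T)>62)&(np.hypot(*(P[:,:2]-ctr).T)<97)&(P[:,2]>30)&(P[:,2]<100)]
    d=H[:,:2]-ctr;ha=np.degrees(np.arctan2(d[:,1],d[:,0]));rr=np.hypot(*d.T)
    for b in range(-180,180,10):
        t=(ha>=b)&(ha<b+10)
        if t.sum()>5:print((b,int(t.sum()),round(float(ha[t].mean()),1),round(rr[t].max())),end=' ')
    print()
# lid
c=np.load('scene0.npz');P=cloud(c).reshape(-1,3);I=c['pixels'].reshape(-1,3).astype(int)
m=(abs(P[:,0]-500)<70)&(abs(P[:,1]-140)<70)
K=P[m&(P[:,2]>86)&(P[:,2]<95)&(I.sum(1)<350)]
print('knobtop',len(K),cv2.minAreaRect(K[:,:2].astype(np.float32)),np.median(K[:,2]),K[:,:2].mean(0))
q=K[:,:2]-K[:,:2].mean(0);w,v=np.linalg.eigh(q.T@q);print(np.degrees(np.arctan2(v[1,1],v[0,1])))
for n in('scene0','wrist0'):
    c=np.load(n+'.npz');P=cloud(c).reshape(-1,3);I=c['pixels'].reshape(-1,3).astype(int)
    m=(abs(P[:,0]-500)<70)&(abs(P[:,1]-140)<70)
    D=P[m&(P[:,2]>43)&(P[:,2]<75)&(I.min(1)>140)]
    print(n,len(D),np.histogram(D[:,2],bins=range(43,76,2))[0],D.min(0),D.max(0),cv2.minEnclosingCircle(D[:,:2].astype(np.float32)))
    E=P[m&(P[:,2]>38)&(P[:,2]<48)&(I.min(1)>90)]
    print('ear?',len(E),E.mean(0) if len(E) else '')
    T=P[(abs(P[:,0]-500)<110)&(abs(P[:,1]-140)<110)&(P[:,2]>9)&(P[:,2]<15)]
    print('trivet',len(T),cv2.minEnclosingCircle(T[:,:2].astype(np.float32)))
    # ear by ring radius
E
```

```text
wrist0 [500.6459351  -95.44091078] 87.80684259523075
(-180, 49, 87.2) (-175, 49, 86.6) (-170, 52, 87.0) (-165, 54, 87.2) (-160, 56, 86.8) (-155, 57, 87.3) (-150, 53, 87.5) (-145, 48, 87.3) (-140, 54, 87.8) (-135, 47, 87.3) (-130, 56, 87.6) (-125, 43, 87.8) (-120, 46, 87.9) (-115, 41, 87.9) (-110, 41, 88.2) (-105, 34, 88.2) (-100, 37, 88.2) (-95, 32, 88.2) (-90, 39, 88.4) (-85, 55, 87.1) (-80, 42, 82.7) (-75, 30, 82.6) (-70, 37, 82.4) (-65, 28, 82.8) (-60, 34, 82.4) (-55, 20, 82.4) (-50, 40, 87.8) (-45, 45, 87.1) (-40, 50, 87.3) (-35, 53, 87.5) (-30, 51, 87.0) (-25, 51, 87.3) (-20, 54, 86.9) (-15, 51, 87.0) (-10, 53, 86.9) (-5, 54, 87.3) (0, 55, 87.1) (5, 49, 87.1) (10, 51, 87.2) (15, 50, 87.0) (20, 50, 87.4) (25, 49, 87.1) (30, 47, 86.8) (35, 45, 87.5) (40, 42, 87.1) (45, 43, 87.7) (50, 41, 87.5) (55, 39, 87.5) (60, 31, 87.5) (65, 31, 87.7) (70, 29, 88.0) (75, 26, 88.1) (80, 23, 88.4) (85, 27, 87.7) (90, 26, 88.0) (95, 27, 87.9) (100, 13, 88.0) (105, 14, 82.7) (110, 27, 82.5) (115, 26, 82.3) (120, 25, 82.3) (125, 29, 82.7) (130, 50, 86.3) (135, 38, 88.0) (140, 39, 87.8) (145, 44, 88.
[... 1545 characters left out ...]
.07970244811077
scene0 719 [ 11   0   2  51 153  83  30  36  44  70 128 104   7   0   0   0] [451.03559376  90.68845467  43.01080754] [544.20946279 201.00698715  68.29019373] ((495.934326171875, 145.84771728515625), 55.16244888305664)
ear? 25 [498.17721888 107.72409236  42.33643005]
trivet 1204 ((508.28546142578125, 147.0396728515625), 75.82555389404297)
wrist0 1732 [ 53   1   0   2 345 359  37 104 100 104 229 344  54   0   0   0] [451.1090011   90.33471548  43.02433357] [525.97687942 169.85669638  68.36575369] ((487.83209228515625, 134.95445251464844), 46.18211364746094)
ear? 92 [499.44891593  95.99357668  43.43035852]
trivet 4195 ((510.0813293457031, 149.76495361328125), 75.35425567626953)
```

```bash
echo '{"x": [-26,-52,-78,-104,-130],"y": [32,64,96,128,160],"z": [0,0,0,0,0],"yaw": [0,0,0,0,0],"aperture": [0.6,0.6,0.6,0.6,0.6]}' > next.json && python3 -m handwheel next.json; echo '{"x": [-7,-13,-13,-13],"y": [9,17,17,17],"z": [10,20,20,20],"yaw": [-3.5,-3.5,-3.5,-3.5],"aperture": [0.6,0.6,0.6,0.6]}' > next.json && python3 -m handwheel next.json
python3 - <<'E'
from h import *
c=snap('wrist','wrist1');s=snap('scene','scene1')
P=cloud(c).reshape(-1,3);I=c['pixels'].reshape(-1,3).astype(int)
m=(abs(P[:,0]-500)<70)&(abs(P[:,1]-140)<70)
K=P[m&(P[:,2]>84)&(P[:,2]<95)&(I.sum(1)<350)]
print(len(K),cv2.minAreaRect(K[:,:2].astype(np.float32)) if len(K) else '',np.median(K[:,2]))
D=P[m&(P[:,2]>43)&(P[:,2]<75)&(I.min(1)>140)];print(D.min(0),D.max(0))
E
```

```text
time: 0.57
position: [513.3, 130.5, 211.5]
ee_rot: [180.0, -0.0, -90.0]
contact_force: [1.1, 2.2, 1.2]
grip_width: 0.601
grasp_force: 0.0
time: 0.9
position: [497.5, 143.1, 191.8]
ee_rot: [180.0, -0.0, -86.4]
contact_force: [1.1, -0.1, 0.7]
grip_width: 0.603
grasp_force: 0.0
728 ((498.1143798828125, 146.81820678710938), (12.630467414855957, 42.65833282470703), 3.782280445098877) 90.06610971993264
[450.80272685  90.42559436  43.0024533 ] [545.03234093 200.37134288  73.81674224]
```

View pics/wrist1.png

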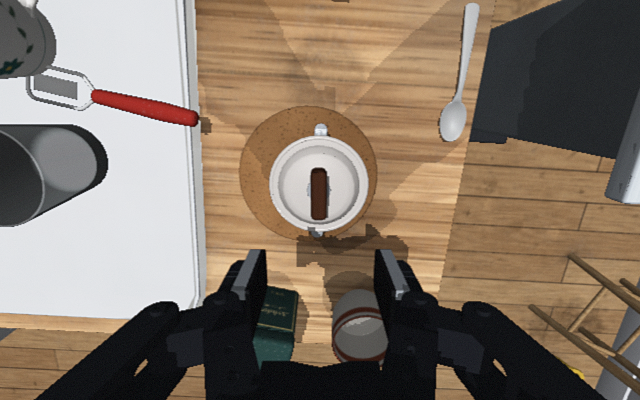

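The lid set is centred at (319,185), its ears are at (320,130) and (316,231), and the bar runs from (319,168) to (319,220). The tin and cup are below the gripper in the picture, clear of it.

```bash
python3 - <<'E'
from h import *
c=np.load('wrist1.npz');P=cloud(c);I=c['pixels']
ctr=np.array([497.9,145.4])
r=np.hypot(P[...,0]-ctr[0],P[...,1]-ctr[1])
m=(r>49)&(r<60)&(P[...,2]>36)&(P[...,2]<48)
p=P[m];up=p[p[:,1]>145].mean(0);dn=p[p[:,1]<145].mean(0)
print(m.sum(),up,dn,np.degrees(np.arctan2(*(up-dn)[[1,0]])))
D=P[(r<55)&(P[...,2]>48)&(P[...,2]<53)][:,:2]
D=D[np.hypot(*(D-ctr).T)>43]
from scipy.optimize import least_squares
print(len(D),cv2.minEnclosingCircle(D.astype(np.float32)))
E
echo '{"x": [-2,-3,-3,-3,-3],"y": [-1,-1,-1,-1,-1],"z": [30,60,85,103,103],"yaw": [0,0,0,0,0],"aperture": [0.5,0.5,0.5,0.5,0.5]}' > next.json && python3 -m handwheel next.json 60
```

```text
127 [496.97268555 201.27701512  43.6091196 ] [499.38882716  93.57361103  43.36965362] 91.28511724243852
621 ((498.1072998046875, 147.5087890625), 47.88365936279297)
time: 1.42
position: [497.4, 144.2, 85.4]
ee_rot: [179.7, -0.2, -86.6]
contact_force: [-1.0, 0.3, 0.4]
grip_width: 0.499
grasp_force: 0.0
```

```bash
echo '{"x": [0,0],"y": [0,0],"z": [0,0],"yaw": [0,0],"aperture": [0.5,0.5]}' > next.json && python3 -m handwheel next.json
```

```text
time: 1.58
position: [500.1, 146.2, 90.1]
ee_rot: [-179.9, 0.0, -86.5]
contact_force: [0.5, 1.1, 0.3]
grip_width: 0.498
grasp_force: 0.0
```

```bash
echo '{"x": [0,0,0,0,0],"y": [0,0,0,0,0],"z": [0,0,0,0,0],"yaw": [0,0,0,0,0],"aperture": [0.3,0,0,0,0]}' > next.json && python3 -m handwheel next.json 60; echo '{"x": [0,0,0,0,0],"y": [0,0,0,0,0],"z": [0,0,-5,-12,-20],"yaw": [0,0,0,0,0],"aperture": [0,0,0,0,0]}' > next.json && python3 -m handwheel next.json 
```

```text
time: 2.0
position: [499.0, 146.2, 89.4]
ee_rot: [-180.0, 0.0, -86.5]
contact_force: [-0.3, -0.5, 0.6]
grip_width: -0.002
grasp_force: 0.0
time: 2.42
position: [498.7, 145.9, 109.5]
ee_rot: [180.0, -0.0, -86.5]
contact_force: [-0.0, -0.9, 0.4]
grip_width: -0.003
grasp_force: 0.0
```

```bash
python3 - <<'E'
from h import *
c=snap('wrist','wrist2');s=snap('side','side2')
P=cloud(c);I=c['pixels'].astype(int)
m=(abs(P[...,0]-500)<70)&(abs(P[...,1]-140)<70)&(P[...,2]>84)&(P[...,2]<95)&(I.sum(-1)<350)&(I[...,0]-I[...,2]>15)
print(m.sum(),P[m].mean(0),P[m].min(0),P[m].max(0))
a=cv2.imread('pics/wrist2.png');b=cv2.imread('pics/side2.png')
cv2.imwrite('pics/v2.png',np.vstack([cv2.resize(a,(480,300)),cv2.resize(b,(480,300))]))
R,t,K=s['R'],s['t'],s['K'];q=cv2.projectPoints(np.array([[498.,146,90]]),cv2.Rodrigues(R)[0],t,K,s['distortion'])[0];print(q)
E
```

```text
1059 [498.08874165 139.94140649  89.81105384] [490.70829617 125.32362098  84.08188506] [505.14966798 157.35391113  92.50845342]
[[[293.02241651 207.20678002]]]
```

View pics/v2.png

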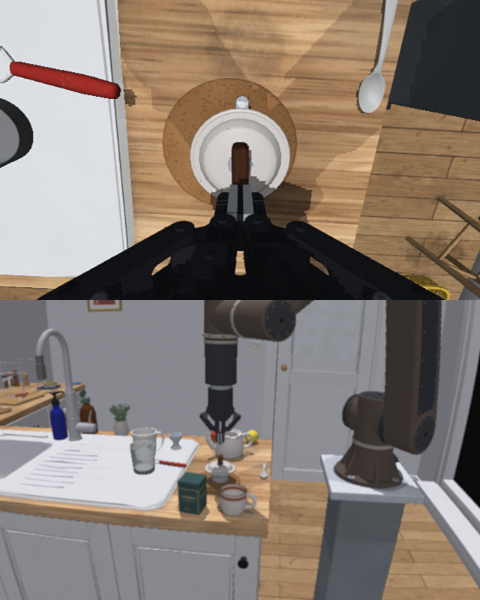

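The wrist view (top) shows the shut fingertips at about (240,195) over the rear of the knob. The knob is still in place at (240,160), so the fingers closed without it. I'll measure where the fingertips really are.

```bash
python3 - <<'E'
from h import *
c=np.load('wrist2.npz');P=cloud(c)
# centre column down the image
for v in range(170,345,8):
    print(v,[P[v,u].round(0).tolist() for u in (310,320,332)], c['pixels'][v,320].tolist())
o=bot.get_obs();print(o['position'],o['qpos'],o['ee_rot'])
s=np.load('side2.npz');S=cloud(s)
for v in range(150,250,5): print(v,[S[v,u].round(0).tolist() for u in (280,288,293,298)])
E
python3 - <<'E'
import cv2
b=cv2.imread('pics/side2.png')[120:260,220:400]
cv2.imwrite('pics/s2c.png',cv2.resize(b,None,fx=4,fy=4,interpolation=cv2.INTER_CUBIC))
E
```

```text
170 [[506.0, 116.0, 64.0], [499.0, 115.0, 63.0], [492.0, 115.0, 63.0]] [205, 202, 198]
178 [[506.0, 120.0, 66.0], [499.0, 120.0, 67.0], [491.0, 120.0, 66.0]] [218, 213, 211]
186 [[505.0, 126.0, 66.0], [499.0, 125.0, 66.0], [491.0, 125.0, 67.0]] [216, 212, 208]
194 [[505.0, 127.0, 80.0], [499.0, 126.0, 83.0], [491.0, 130.0, 66.0]] [42, 27, 20]
202 [[504.0, 129.0, 90.0], [499.0, 129.0, 91.0], [490.0, 136.0, 67.0]] [67, 40, 27]
210 [[504.0, 134.0, 89.0], [498.0, 133.0, 91.0], [490.0, 141.0, 68.0]] [66, 37, 23]
218 [[504.0, 139.0, 89.0], [498.0, 139.0, 90.0], [490.0, 146.0, 69.0]] [67, 39, 26]
226 [[504.0, 144.0, 90.0], [498.0, 143.0, 91.0], [489.0, 152.0, 68.0]] [66, 39, 29]
234 [[503.0, 150.0, 89.0], [497.0, 148.0, 91.0], [489.0, 159.0, 66.0]] [65, 38, 25]
242 [[503.0, 155.0, 90.0], [497.0, 154.0, 90.0], [488.0, 165.0, 66.0]] [31, 18, 11]
250 [[503.0, 137.0, 138.0], [498.0, 136.0, 138.0], [493.0, 135.0, 139.0]] [11, 9, 15]
258 [[502.0, 137.0, 145.0], [498.0, 137.0, 145.0], [493.0, 136.0, 146.0]] [13, 14, 17]
266 [[502.0, 137.0, 153.0], [498.0, 136.0, 153.0], [493.0, 136.0, 153.0]] [16,
[... 2184 characters left out ...]
0.0, -4.0], [497.0, 156.0, 87.0], [512.0, -47.0, 4.0]]
215 [[556.0, -15.0, -1.0], [512.0, 130.0, 63.0], [494.0, 171.0, 81.0], [488.0, 129.0, 64.0]]
220 [[527.0, 159.0, 61.0], [507.0, 163.0, 65.0], [494.0, 171.0, 69.0], [485.0, 152.0, 61.0]]
225 [[524.0, 175.0, 56.0], [504.0, 181.0, 60.0], [493.0, 181.0, 61.0], [482.0, 176.0, 59.0]]
230 [[521.0, 192.0, 51.0], [503.0, 190.0, 52.0], [492.0, 185.0, 50.0], [481.0, 181.0, 49.0]]
235 [[532.0, 130.0, 9.0], [505.0, 174.0, 31.0], [491.0, 192.0, 41.0], [482.0, 171.0, 32.0]]
240 [[527.0, 158.0, 9.0], [505.0, 176.0, 20.0], [493.0, 177.0, 21.0], [482.0, 169.0, 18.0]]
245 [[522.0, 184.0, 9.0], [504.0, 182.0, 10.0], [493.0, 176.0, 7.0], [481.0, 176.0, 9.0]]
```

View pics/s2c.png

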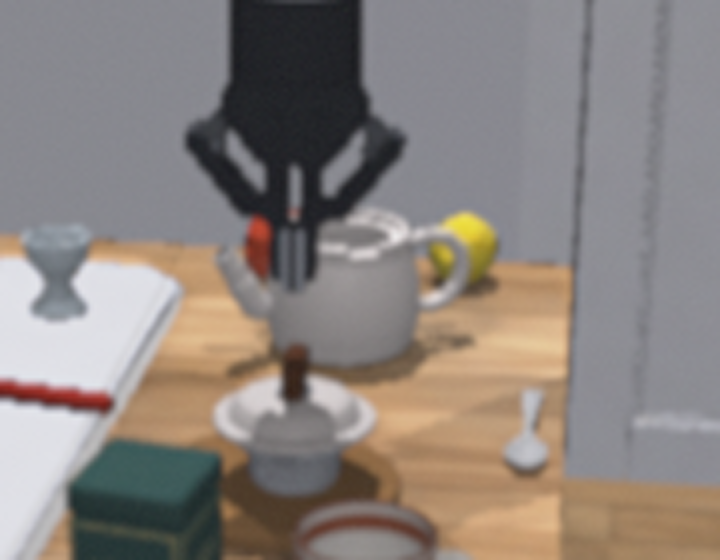

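In the side crop the fingertips end at (293,290), about 36 mm or more above the knob top at (293,350). Both cameras put the tips at z≈135 with the TCP reading 110. So the tips stand about 25 mm above the reported TCP, not 19 mm ahead of it. I'll open, descend part way and measure again.

```bash
echo '{"x": [0,0,0,0,0],"y": [0,0,0,0,0],"z": [0,0,0,20,40],"yaw": [0,0,0,0,0],"aperture": [0.4,0.4,0.4,0.4,0.4]}' > next.json && python3 -m handwheel next.json; echo '{"x": [0],"y": [0],"z": [0],"yaw": [0],"aperture": [0.4]}' > next.json && python3 -m handwheel next.json
cat > tips.py <<'E'
from h import *
import sys
n=sys.argv[1]
c=snap('wrist',n);P=cloud(c);I=c['pixels'].astype(int)
o=bot.get_obs();p=o['position'];print('tcp',p,o['contact_force'],o['grip_width'])
r=(abs(P[...,0]-p[0])<50)&(abs(P[...,1]-p[1])<25)&(I.max(-1)<130)&(c['depth']>0)&(I[...,0]-I[...,2]<10)&(P[...,2]>70)
for s in(1,-1):
    m=r&(s*(P[...,0]-p[0])>2)&(P[...,2]<p[2]+60)
    if m.sum(): z=P[m];k=np.argsort(z[:,2])[:30];print(s,m.sum(),np.percentile(z[:,2],[0,1,3,10]),z[k].mean(0))
s=snap('side',n+'s');S=cloud(s);I=s['pixels'].astype(int)
m=(abs(S[...,0]-p[0])<60)&(abs(S[...,1]-p[1])<30)&(S[...,2]>70)&(I.max(-1)<110)&(I[...,0]-I[...,2]<10)
print('side tip',m.sum(),np.percentile(S[m][:,2],[0,1,3]))
E
python3 tips.py w3
```

```text
time: 2.93
position: [499.5, 146.5, 69.2]
ee_rot: [-179.9, 0.1, -86.5]
contact_force: [0.0, -0.0, -1.0]
grip_width: 0.399
grasp_force: 0.0
time: 3.02
position: [496.5, 144.7, 65.6]
ee_rot: [179.7, -0.1, -86.6]
contact_force: [-0.8, -0.8, -0.3]
grip_width: 0.402
grasp_force: 0.0
tcp [497.3728445  145.02722366  67.2405261 ] [-0.17387575  0.48534699  0.09044719] 0.4032887252856164
1 1939 [72.44662795 87.0682825  88.58868305 94.27023082] [505.40551937 150.08204828  85.77428168]
-1 1880 [70.0041091  87.89076111 90.79127439 95.4590839 ] [483.60957474 146.02836827  83.23577685]
side tip 2340 [ 70.65438291  96.27742125 106.87986277]
```

```bash
echo '{"x": [0,0,0,0],"y": [0,0,0,0],"z": [8,15,20,20],"yaw": [0,0,0,0],"aperture": [0.4,0.4,0.4,0.4]}' > next.json && python3 -m handwheel next.json 60; python3 tips.py w4; echo '{"x": [0,0,0,0,0],"y": [0,0,0,0,0],"z": [0,0,0,0,0],"yaw": [0,0,0,0,0],"aperture": [0.2,0,0,0,0]}' > next.json && python3 -m handwheel next.json 60
```

```text
time: 3.45
position: [498.2, 145.7, 48.0]
ee_rot: [179.9, -0.0, -86.5]
contact_force: [-0.0, -0.6, -0.8]
grip_width: 0.398
grasp_force: 0.0
tcp [498.51399173 145.84173956  48.47318577] [0.30448937 0.83958923 0.66582888] 0.3976306980840028
1 1915 [70.13944685 72.24126253 74.30905129 78.22641829] [514.53510567 146.42027864  71.76839869]
-1 1855 [70.00012621 71.8438963  73.63326739 77.92537709] [481.58988153 145.95684976  71.32038422]
side tip 2278 [70.21523064 80.00117766 90.12852227]
time: 3.97
position: [499.2, 146.2, 49.6]
ee_rot: [-179.9, 0.0, -86.5]
contact_force: [-1.4, 0.6, 6.1]
grip_width: 0.149
grasp_force: 62.0
```

```bash
echo '{"x": [0,0,0,0,0],"y": [0,0,0,0,0],"z": [-5,-20,-45,-75,-110],"yaw": [0,0,0,0,0],"aperture": [0,0,0,0,0]}' > next.json && python3 -m handwheel next.json 80; echo '{"x": [0,0,0],"y": [0,0,0],"z": [-15,-15,-15],"yaw": [0,0,0],"aperture": [0,0,0]}' > next.json && python3 -m handwheel next.json
python3 tips.py w5
python3 - <<'E'
import cv2,numpy as np
a=cv2.imread('pics/w5.png');b=cv2.imread('pics/w5s.png')[60:260,180:500]
cv2.imwrite('pics/v5.png',np.vstack([cv2.resize(a,(480,300)),cv2.resize(b,(480,300))]))
E
```

```text
time: 4.38
position: [497.2, 145.2, 158.6]
ee_rot: [179.8, -0.1, -86.5]
contact_force: [0.3, 0.3, -3.8]
grip_width: 0.142
grasp_force: 80.3
time: 4.63
position: [498.6, 146.2, 174.4]
ee_rot: [-180.0, 0.1, -86.5]
contact_force: [-0.3, 0.2, -2.8]
grip_width: 0.145
grasp_force: 80.4
tcp [497.9283635  145.79603247 173.15596441] [ 0.89040836 -0.05909115 -2.49473325] 0.14237098067677534
1 1817 [176.25341378 177.19593256 177.77207661 188.04085941] [534.67342352 168.38803971 177.04081148]
-1 2214 [176.23964865 176.95917343 177.26920772 177.85913544] [456.86240856 160.93394007 176.75567103]
side tip 2858 [133.9182082  138.51140995 144.9487401 ]
```

View pics/v5.png

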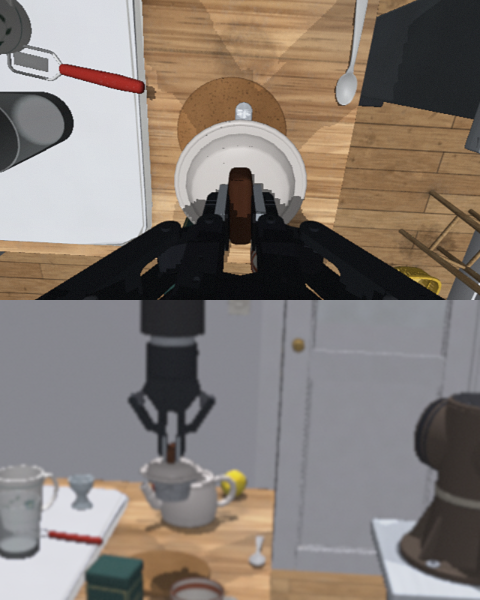

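The set is lifted and still hooked. The knob sits between the pads at (240,205) in the wrist view, and the strainer hangs below the lid in the side view. Next I'll carry it over the pot.

```bash
echo '{"x": [10,35,70,105,140],"y": [0.5,2,4,6,7.7],"z": [0,0,0,0,0],"yaw": [0,0,0,0,0],"aperture": [0,0,0,0,0]}' > next.json && python3 -m handwheel next.json; echo '{"x": [35,66,90,102,102],"y": [2,3.6,5,5.6,5.6],"z": [0,0,0,0,0],"yaw": [-5,-10,-15,-20,-24],"aperture": [0,0,0,0,0]}' > next.json && python3 -m handwheel next.json;echo '{"x": [0,0],"y": [0,0],"z": [0,0],"yaw": [0,0],"aperture": [0,0]}' > next.json && python3 -m handwheel next.json
cat > rel.py <<'E'
from h import *
import sys
from scipy.optimize import least_squares
n=sys.argv[1]
o=bot.get_obs();print('tcp',o['position'],o['ee_rot'],o['contact_force'])
for cam in('wrist','scene'):
    c=snap(cam,n+cam);P=cloud(c).reshape(-1,3);I=c['pixels'].reshape(-1,3).astype(int)
    m=(abs(P[:,0]-500)<65)&(abs(P[:,1]+97)<65)&(I.min(1)>60)
    A=P[m]
    z=A[:,2];print(cam,np.histogram(z,bins=range(70,240,5))[0].tolist())
E
python3 rel.py w6
```

```text
time: 5.15
position: [498.4, 4.0, 172.5]
ee_rot: [179.8, -0.0, -86.4]
contact_force: [1.6, -0.8, -3.2]
grip_width: 0.148
grasp_force: 80.3
time: 5.57
position: [498.8, -99.2, 172.3]
ee_rot: [179.8, 0.1, -62.4]
contact_force: [0.6, -0.1, -1.8]
grip_width: 0.141
grasp_force: 80.3
time: 5.73
position: [499.4, -96.8, 172.8]
ee_rot: [179.9, 0.0, -62.7]
contact_force: [-0.3, 0.5, -2.1]
grip_width: 0.146
grasp_force: 80.3
tcp [499.44981231 -96.83261172 172.78125346] [ 1.79882955e+02  4.93038697e-02 -6.26792531e+01] [-0.28849151  0.4569237  -2.08963237]
wrist [289, 131, 631, 695, 5, 0, 0, 0, 0, 0, 0, 0, 0, 0, 0, 0, 0, 0, 242, 267, 306, 6330, 1933, 5745, 748, 101, 131, 149, 140, 163, 172, 217, 73]
scene [101, 145, 335, 221, 1, 0, 0, 0, 0, 0, 0, 0, 4, 15, 5, 0, 0, 1, 17, 33, 165, 471, 211, 455, 49, 5, 2, 5, 7, 3, 0, 0, 0]
```

```bash
cat > fit.py <<'E'
from h import *
import sys
from scipy.optimize import least_squares
n=sys.argv[1];zo=float(sys.argv[2])  # outer origin height
def circ(A,r,c0):
    f=lambda q:np.hypot(A[:,0]-q[0],A[:,1]-q[1])-r
    return least_squares(f,c0,loss='soft_l1',f_scale=1).x
for cam in('wrist','scene'):
    c=np.load(n+cam+'.npz');P=cloud(c).reshape(-1,3);I=c['pixels'].reshape(-1,3).astype(int)
    m=(abs(P[:,0]-500)<75)&(abs(P[:,1]+97)<75)&(I.min(1)>60)&(I.max(1)-I.min(1)<40)
    A=P[m]
    R=A[(A[:,2]>84.5)&(A[:,2]<92)];pc=circ(R,43,[499,-97]) if len(R)>20 else None
    L=A[(A[:,2]>zo+3)&(A[:,2]<zo+13)]
    lc=np.array([499,-97.])
    # outermost points per angle sector
    for _ in range(4):
        d=L[:,:2]-lc;a=(np.degrees(np.arctan2(d[:,1],d[:,0]))//6).astype(int);r=np.hypot(*d.T)
        E=np.array([L[a==k][np.argsort(r[a==k])[-2:]].mean(0) for k in set(a) if (a==k).sum()>3 and r[a==k].max()>43 and r[a==k].max()<53])
        lc=circ(E,47.5,lc)
    d=P[:,:2]-lc;r=np.hypot(*d.T)
    e=(r>49)&(r<60)&(P[:,2]>zo-9)&(P[:,2]<zo+2)&(I.min(1)>60)
    print(cam,'pot',pc,len(R),'lid',lc,len(E),'ear',e.sum())
    ang=np.degrees(np.arctan2(d[e,1],d[e,0]))
    for lo,hi in((-150,0),(30,180)):
        t=(ang>lo)&(ang<hi)
        if t.sum()>3:print('  ear ang',np.median(ang[t]),t.sum(),P[e][t].mean(0))
    K=P[(abs(P[:,0]-500)<40)&(abs(P[:,1]+97)<40)&(P[:,2]>zo+40)&(P[:,2]<zo+52)&(I[:,0]-I[:,2]>15)]
    if len(K)>20:print('  knob',cv2.minAreaRect(K[:,:2].astype(np.float32)),np.median(K[:,2]),len(K))
E
python3 fit.py w6 167
python3 - <<'E'
import cv2,numpy as np
a=cv2.imread('pics/w6wrist.png');b=cv2.imread('pics/w6scene.png')[140:320,290:530]
cv2.imwrite('pics/v6.png',np.vstack([cv2.resize(a,(480,300)),cv2.resize(b,(400,300)) if 0 else cv2.resize(b,(480,300))]))
E
```

```text
wrist pot [499.36753427 -96.10061693] 705 lid [498.3270454  -95.63739162] 45 ear 372
  ear ang -70.59747378324698 372 [ 516.06163324 -145.87722228  165.01226479]
  knob ((498.23687744140625, -96.1285400390625), (13.668865203857422, 43.49872589111328), 28.45474624633789) 213.20119786468257 2576
scene pot [497.69099305 -98.14762075] 234 lid [498.03901094 -96.83168474] 50 ear 40
  ear ang -70.13798271064246 32 [ 515.99331743 -147.38558039  165.78606033]
  ear ang 114.46859749161295 8 [475.71547077 -48.59052365 161.04404145]
  knob ((505.97479248046875, -111.49467468261719), (13.168980598449707, 11.087517738342285), 49.04193878173828) 211.94184880370798 43
```

View pics/v6.png

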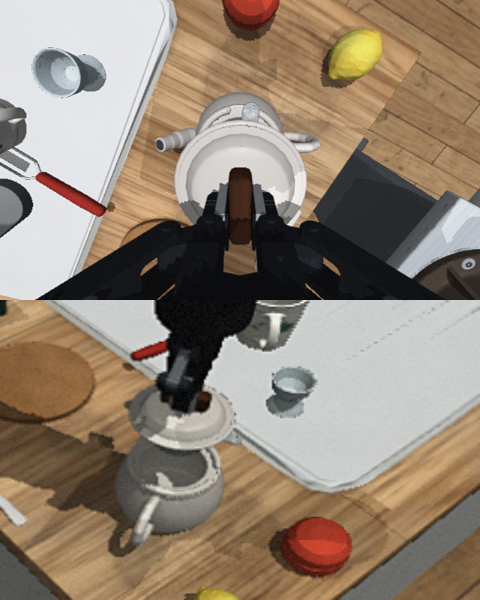

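The lid set is over the pot. In the wrist view the ear is at (251,112) and the bar runs along x=240, so the strainer trails the bar by about 8°. I'll correct the turn, lower part way and measure again.

```bash
echo '{"x": [0.5,1,1,1,1],"y": [0,0,0,0,0],"z": [8,18,28,35,35],"yaw": [-2,-4,-6,-6,-6],"aperture": [0,0,0,0,0]}' > next.json && python3 -m handwheel next.json;echo '{"x": [0,0],"y": [0,0],"z": [0,0],"yaw": [0,0],"aperture": [0,0]}' > next.json && python3 -m handwheel next.json; python3 rel.py w7; python3 fit.py w7 132
```

```text
time: 6.25
position: [499.7, -96.8, 137.3]
ee_rot: [179.9, 0.1, -56.6]
contact_force: [-0.3, 0.1, -3.0]
grip_width: 0.144
grasp_force: 80.4
time: 6.42
position: [501.1, -97.0, 139.4]
ee_rot: [-180.0, -0.0, -56.5]
contact_force: [0.7, 0.1, -2.3]
grip_width: 0.145
grasp_force: 80.4
tcp [501.14217347 -97.00886312 139.36602629] [-1.79977782e+02 -2.38949085e-02 -5.65332515e+01] [ 0.70925372  0.12186566 -2.29747958]
wrist [355, 162, 286, 647, 4, 0, 0, 0, 0, 0, 0, 1, 525, 8, 6237, 1684, 3347, 3762, 65, 132, 134, 141, 159, 159, 174, 156, 21, 32, 9, 8, 9, 5, 12]
scene [92, 140, 249, 179, 3, 1, 12, 1, 0, 0, 0, 28, 22, 17, 559, 171, 325, 209, 8, 7, 7, 1, 0, 0, 0, 0, 0, 0, 0, 0, 3, 1, 4]
wrist pot [499.71213623 -96.52296975] 659 lid [499.98025849 -95.82632175] 45 ear 392
  ear ang -63.92700834606375 392 [ 523.49709204 -143.88394436  132.31964698]
  knob ((499.9658508300781, -96.28185272216797), (13.277467727661133, 43.71299362182617), 33.099483489990234) 179.74694231016164 2597
scene pot [497.62850712 -98.19330959] 195 lid [499.36846041 -97.53520339] 52 ear 42
  ear ang -63.81756637274192 31 [ 522.61247157 -145.5314595   130.13575676]
  ear ang 117.25192739757973 11 [474.26511223 -50.50801232 129.07397821]
  knob ((499.584716796875, -97.79652404785156), (12.121540069580078, 42.79195785522461), 30.92555046081543) 178.58795577308175 45
```

```bash
echo '{"x": [0,0,0,0,0],"y": [1,1,1,1,1],"z": [8,16,24,32,37],"yaw": [0,0,0,0,0],"aperture": [0,0,0,0,0]}' > next.json && python3 -m handwheel next.json; echo '{"x": [0,0,0,0,0],"y": [0,0,0,0,0],"z": [2,4,6,6,6],"yaw": [0,0,0,0,0],"aperture": [0,0,0,0,0]}' > next.json && python3 -m handwheel next.json
```

```text
time: 6.93
position: [499.2, -97.9, 100.3]
ee_rot: [179.9, 0.0, -56.5]
contact_force: [0.6, 0.7, -2.7]
grip_width: 0.144
grasp_force: 80.3
time: 7.35
position: [500.0, -97.8, 96.0]
ee_rot: [-180.0, -0.0, -56.5]
contact_force: [0.7, -0.1, -2.3]
grip_width: 0.145
grasp_force: 80.4
```

```bash
for i in 1 ; do echo '{"x": [0,0,0],"y": [0,0,0],"z": [1,2,2],"yaw": [0,0,0],"aperture": [0,0,0]}' > next.json && python3 -m handwheel next.json | egrep 'pos|force'; done;  echo '{"x": [0,0,0],"y": [0,0,0],"z": [1,2,2],"yaw": [0,0,0],"aperture": [0,0,0]}' > next.json && python3 -m handwheel next.json | egrep 'pos|force'; python3 rel.py w8; python3 fit.py w8 87
```

```text
position: [500.0, -97.8, 94.0]
contact_force: [-1.0, -0.2, -1.8]
grasp_force: 80.6
position: [499.9, -97.8, 91.8]
contact_force: [0.4, -0.0, -2.0]
grasp_force: 80.6
tcp [499.87964664 -97.76496015  91.81318726] [ 1.79999070e+02  7.08566878e-04 -5.65004949e+01] [ 0.37126712 -0.03905286 -2.02579021]
wrist [483, 377, 442, 397, 2156, 4750, 2105, 5990, 59, 110, 130, 145, 153, 153, 186, 228, 9, 18, 16, 14, 9, 3, 5, 0, 1, 0, 0, 0, 0, 0, 0, 0, 0]
scene [93, 110, 93, 50, 353, 268, 210, 371, 13, 7, 6, 1, 0, 0, 0, 0, 1, 0, 0, 0, 1, 1, 0, 0, 0, 7, 2, 38, 31, 24, 1, 0, 0]
wrist pot [ 489.91841972 -114.09087153] 473 lid [498.77817002 -96.50583749] 45 ear 572
  ear ang -63.53635523362863 375 [ 521.33140815 -143.73383701   85.4441413 ]
  ear ang 114.85088280131491 5 [474.98687712 -45.51349787  85.02351283]
  knob ((498.73052978515625, -97.13972473144531), (13.619500160217285, 43.52933883666992), 34.615238189697266) 132.24820214029538 2533
scene pot [ 496.36748616 -100.80938377] 83 lid [498.03660414 -98.18065705] 53 ear 51
  ear ang -63.47107736454618 24 [ 521.95916714 -145.77635592   84.41565348]
  ear ang 117.06472847068119 13 [474.72186573 -51.55584006  84.42180968]
  knob ((507.2646179199219, -112.37539672851562), (14.992025375366211, 10.06814193725586), 48.11943054199219) 131.18715861456832 33
```

```bash
for i in 1; do echo '{"x": [0,0,0,0],"y": [0,0,0,0],"z": [0.5,1,1,1],"yaw": [0,0,0,0],"aperture": [0,0,0,0]}' > next.json && python3 -m handwheel next.json | egrep 'pos|force'; done; echo '{"x": [0,0,0,0],"y": [0,0,0,0],"z": [0.5,1,1,1],"yaw": [0,0,0,0],"aperture": [0,0,0,0]}' > next.json && python3 -m handwheel next.json | egrep 'pos|force'; echo '{"x": [0,0,0,0],"y": [0,0,0,0],"z": [0.5,1,1,1],"yaw": [0,0,0,0],"aperture": [0,0,0,0]}' > next.json && python3 -m handwheel next.json | egrep 'pos|force'
```

```text
position: [500.1, -97.8, 91.7]
contact_force: [-2.9, 0.6, 6.9]
grasp_force: 82.0
position: [500.2, -97.9, 91.7]
contact_force: [-5.9, 1.9, 16.2]
grasp_force: 84.0
position: [500.4, -97.9, 91.6]
contact_force: [-9.9, 4.6, 25.0]
grasp_force: 85.8
```

Contact came at TCP 91.7, which puts the outer lid at about 85 mm, so the set is home. On the rim it would be at 91 mm. I'll ease off the push and then turn.

```bash
echo '{"x": [0,0,0],"y": [0,0,0],"z": [-1.5,-2.5,-2.5],"yaw": [0,0,0],"aperture": [0,0,0]}' > next.json && python3 -m handwheel next.json | egrep 'pos|force'; echo '{"x": [0,0,0,0,0],"y": [0,0,0,0,0],"z": [0,0,0,0,0],"yaw": [-5,-10,-15,-20,-25],"aperture": [0,0,0,0,0]}' > next.json && python3 -m handwheel next.json ; python3 rel.py w9; python3 fit.py w9 85.5
```

```text
position: [500.1, -97.8, 91.7]
contact_force: [-1.8, 1.9, 6.6]
grasp_force: 82.1
time: 9.62
position: [500.7, -97.8, 91.7]
ee_rot: [-180.0, -0.1, -31.2]
contact_force: [-0.1, -0.3, 3.5]
grip_width: 0.141
grasp_force: 81.4
tcp [500.65835023 -97.80430718  91.69335383] [-1.79975909e+02 -5.86479267e-02 -3.12437702e+01] [-0.13134322 -0.28164976  3.50597152]
wrist [498, 302, 303, 348, 2611, 4350, 2108, 5964, 44, 104, 121, 141, 151, 155, 181, 244, 15, 50, 14, 3, 0, 3, 4, 19, 3, 6, 0, 0, 0, 0, 0, 0, 0]
scene [91, 93, 112, 55, 356, 247, 187, 360, 12, 7, 6, 6, 6, 2, 2, 1, 0, 0, 0, 0, 1, 3, 1, 1, 1, 6, 7, 31, 32, 25, 4, 0, 0]
wrist pot [ 504.39341423 -103.74790094] 407 lid [499.55605358 -96.3840592 ] 45 ear 469
  ear ang -64.03021499391872 342 [ 522.28886401 -143.82325977   85.41022123]
  knob ((499.6786193847656, -97.04988861083984), (13.31630802154541, 43.44423294067383), 58.89183044433594) 132.13285491398995 2583
scene pot [496.37257678 -99.46046421] 95 lid [498.73851112 -98.47088745] 47 ear 57
  ear ang -64.04960039918859 19 [ 521.84139268 -146.11403773   84.61755056]
  ear ang 117.43966522555901 17 [473.52532296 -51.68595253  84.68005368]
  knob ((486.34637451171875, -89.9504165649414), (15.369011878967285, 11.226649284362793), 46.37965774536133) 131.1156320375476 43
```

Ears stay at 116° while the bar has gone to 149°. I'll carry on with the turn.

```bash
echo '{"x": [0,0,0,0,0],"y": [0,0,0,0,0],"z": [0,0,0,0,0],"yaw": [-5,-10,-15,-20,-24],"aperture": [0,0,0,0,0]}' > next.json && python3 -m handwheel next.json  ; echo '{"x": [0,0],"y": [0,0],"z": [0,0],"yaw": [0,0],"aperture": [0,0]}' > next.json && python3 -m handwheel next.json; python3 rel.py w10; python3 fit.py w10 85.5;python3 -c "
from bench import bot;o=bot.get_obs();print(o['qpos'],o['wrist_torque'])"
```

```text
time: 10.13
position: [500.5, -97.8, 91.7]
ee_rot: [180.0, -0.1, -7.4]
contact_force: [0.3, -0.4, 3.9]
grip_width: 0.144
grasp_force: 81.5
time: 10.3
position: [500.5, -97.8, 91.7]
ee_rot: [180.0, -0.0, -7.7]
contact_force: [0.5, -1.1, 4.7]
grip_width: 0.141
grasp_force: 81.6
tcp [500.45926321 -97.79052622  91.67861671] [ 1.79997969e+02 -4.99727843e-02 -7.72813127e+00] [ 0.45714971 -1.06282225  4.72179669]
wrist [585, 155, 160, 386, 2572, 4380, 2112, 5955, 35, 101, 124, 143, 155, 166, 161, 255, 26, 48, 18, 29, 13, 27, 16, 8, 18, 6, 0, 0, 0, 0, 0, 0, 0]
scene [86, 121, 95, 51, 364, 226, 198, 362, 5, 7, 5, 8, 2, 4, 3, 3, 1, 2, 1, 3, 2, 2, 1, 4, 1, 4, 11, 28, 27, 17, 3, 0, 0]
wrist pot [ 502.539698   -103.41412577] 456 lid [499.33985548 -96.21425818] 45 ear 430
  ear ang -63.89384712736749 319 [ 522.68945196 -143.65745166   85.52175794]
  ear ang 116.96285167049142 111 [474.78416889 -47.66017725  85.48555091]
  knob ((499.7662353515625, -96.77592468261719), (13.730818748474121, 43.33726501464844), 82.91934967041016) 132.14359531213844 2609
scene pot [ 497.68156308 -102.57183522] 86 lid [498.71769683 -98.52934482] 46 ear 62
  ear ang -64.4793952425995 22 [ 521.52533823 -146.45757532   84.79522336]
  ear ang 117.8859538286198 17 [473.91623327 -51.09361605  84.30610741]
  knob ((485.80328369140625, -95.0933837890625), (18.670007705688477, 13.325265884399414), 38.837806701660156) 130.73536915547973 55
[ 1.10557467e+01  1.16718306e+01 -2.92445376e+01  2.37176963e-02
 -4.90327521e+01  7.12491688e+01] [-0.11699313 -0.30814491 -0.03863419]
```

Relative turn is 56°, or 0.98 rad, which unhooks the lid. Now I'll lift it.

```bash
echo '{"x": [0,0,0,0,0],"y": [0,0,0,0,0],"z": [-2,-5,-9,-14,-20],"yaw": [0,0,0,0,0],"aperture": [0,0,0,0,0]}' > next.json && python3 -m handwheel next.json | egrep 'pos|force'; echo '{"x": [0,0,0,0,0],"y": [0,0,0,0,0],"z": [-15,-35,-55,-70,-78],"yaw": [0,0,0,0,0],"aperture": [0,0,0,0,0]}' > next.json && python3 -m handwheel next.json | egrep 'pos|force';echo '{"x": [0,0,0],"y": [0,0,0],"z": [0,0,0],"yaw": [0,0,0],"aperture": [0,0,0]}' > next.json && python3 -m handwheel next.json | egrep 'pos|force'; python3 - <<'E'
from h import *
a=snap('scene','end_s');snap('wrist','end_w');snap('side','end_d')
P=cloud(a);
m=(np.hypot(P[...,0]-499,P[...,1]+97)<60)&(P[...,2]>70)&(P[...,2]<110)
print(np.histogram(P[m][:,2],bins=range(70,112,3)))
f=lambda n,y,x:cv2.resize(cv2.imread(f'pics/{n}.png')[y:y+100,x:x+160],(480,300))
cv2.imwrite('pics/vend.png',np.vstack([f('end_s',180,310),f('end_d',120,230)]))
E
```

```text
position: [499.5, -97.8, 111.6]
contact_force: [-0.1, -0.5, -1.0]
grasp_force: 80.5
position: [500.8, -97.8, 192.0]
contact_force: [0.4, 0.4, -0.8]
grasp_force: 80.6
position: [499.2, -97.7, 188.4]
contact_force: [0.1, 0.6, -1.9]
grasp_force: 80.6
(array([ 55,  52,  52, 104, 361, 422, 467,  69,   2,   6,  31,  14,   0]), array([ 70,  73,  76,  79,  82,  85,  88,  91,  94,  97, 100, 103, 106,
       109]))
```

View pics/vend.png

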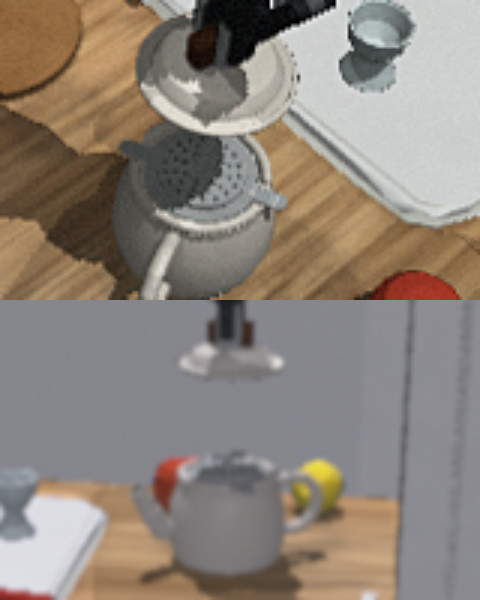

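The strainer sits in the pot with its ears in the notches, at (130,150) and (265,195). The outer lid hangs level above it, at (230,360) in the lower panel. It is ready to hand in.

```bash
echo '{"x": [0,0,0],"y": [0,0,0],"z": [0,0,0],"yaw": [0,0,0],"aperture": [0,0,0]}' > next.json && python3 -m handwheel next.json|egrep 'time|pos|force'; python3 -c "
from bench import bot;print(bot.job_done())"
```

```text
time: 11.88
position: [499.8, -97.8, 189.1]
contact_force: [0.9, 0.7, -1.2]
grasp_force: 80.6
the job is handed in; nothing more can be done
None
```

Job handed in at 11.9 s (no verdict came back): the last pictures show the strainer seated with its ears in the notches, and the unhooked outer lid held level about 100 mm above its seat.

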